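# Clamp a spice jar in the jar vise by its sunken knob

## Robot

A 7-joint arm with a two-finger parallel gripper is mounted at the origin on a cart in front of the work surface, level with it; the furniture and walls round the work are solid. World frame = base frame: x ahead of the robot, y to its left, z up, the work surface at z = 0. Lengths are in mm, angles in rad, forces in N, time in s.
With the tool pointing down it reaches from about 425 to 950 mm from the base axis. Payload 16.7 kg.
Tool frame: the origin (TCP) lies on the centre line of the jaws, within the pads' length; the fingertips stand 19 mm ahead of it and the grasp point (between the pads) is the TCP; z points along the fingers, x is the direction in which the jaws open and shut, and the axes are right-handed (so a half turn about z gives the same grasp; the last joint's range is limited). The gripper opens to 94 mm and grips with 3 to 60 N. Pads are 16 mm wide; open, the fingers measure 119 mm over their backs; the gripper's body (75 mm by 177 mm) begins 78 mm behind the grasp point.
Start: joints at [1.036, 0.426, 0.074, 1.606, -0.034, 1.111, -0.067], TCP at [253.344, -625.614, 224.467] pointing down, gripper open.
Joint ranges: [-2.85, 2.85], [-0.5, 2.14], [-1.23, 1.37], [0.21, 2.46], [-1.02, 4.16], [0.16, 2.05], [-2.73, 2.73]. Speed limits (rad/s): [1.89, 1.89, 2.39, 2.39, 3.01, 3.01, 3.01].

## Interface

Orientations are given as [roll, pitch, yaw] about the fixed x, y, z axes, in that order (R = Rz(yaw) Ry(pitch) Rx(roll)).
In Python, from bench import manip, hand, viewer gives the robot as it stands. Calls block until the motion is done:
- manip.goto(position, orientation): joint-space move of the TCP to a pose.
- manip.servo_line(position, rotation=None, feed=150, force_limit=None): straight line of the TCP; rotation=None keeps the orientation; feed is the mean speed in mm/s. With force_limit (N) it stops when the force on the tool has changed by that much, and returns True; else False.
- manip.movej(angles): joint-space move.
- hand.let_go() and hand.grasp(): open the fingers fully, or close them until they stop; the grip force is fixed at half the most.
- manip.dwell(seconds).
- manip.ik(position, orientation): joint angles nearest the present ones, or None.
- viewer.capture(name): name is "scene" or "side" or "wrist"; returns a dict with "image" (384x512x3 uint8, red, green, blue), "intrinsics" (3x3 intrinsics, pixels), "extrinsics" (4x4, takes a point from world to camera coordinates); the wrist camera has in their place "hand_eye" (4x4, takes a point from camera to tool coordinates, whose origin is the TCP and whose axes are the tool frame's). Camera axes: x right, y up, looking along -z (the intrinsics and any distortion apply to the point x, -y, -z); pixel columns grow to the right and rows downward; lengths in mm; the calibration is good to about 2 mm. The wrist camera is an equidistant fisheye: a pixel r from the principal point sees the ray r / f radians off the axis. A picture is of the moment at which its call begins: read the wrist's pose just before it. There is no depth.
A pose or a line that the arm cannot do raises manip.PlanningError and nothing moves.
- manip.sign_off(): hands the job in, once; it reports no verdict.
Readings, each from a call of its own:
- manip.read_clock(): time.
- manip.read_q(): joint angles.
- manip.read_joint_velocities(): joint speeds.
- manip.read_effort(): joint torques, N m.
- manip.read_ee_pos(): TCP position.
- manip.read_eef_rot(): TCP orientation.
- manip.read_contact_force(): force on the tool from outside, world axes, zero at the start.
- manip.read_moment(): the same for the moment, N m.
- manip.read_gripper_width(): opening from 0.0 (shut) to 1.0 (fully open).
Only numpy, scipy, OpenCV 4.12 (cv2) and the standard library are available. Lean on these libraries where they do the work, as an engineer would, in place of code of your own. Each camera call takes 0.05 s, during which the arm holds its last target. There are 200 camera calls.

## Task

Stand the spice jar upright in the open bay of the jar vise and let go of it; then close the jaw by turning the bar knob sunk in the vise's round well clockwise, taking a fresh grip whenever you need one. Wind on by feel until the jaw has pushed the jar home in its V rest and holds it with a gentle squeeze of about 12 N - clearly snug, but never more than about 20 N, for it is glass - and leave the jar held like that, without disturbing the tin, the tub and the scoop nearby.

Things in the scene. Friction and masses are not known exactly. Their poses are not given: they have to be found in the camera images.
- spice_jar: The loose spice jar: glass, green label, red lid, round, 106 mm tall, glass 42 mm and lid (top 21 mm) 45 mm across, about 0.11 kg. Origin at the centre of its underside, z up its axis.
- spice_jar_mid (a point): Centre of the spice jar, half-way up (53 mm above its underside), z up its axis. It can be grasped from above at this height or up to 35 mm higher.
- vise: The jar vise, fixed, 266 mm long: at one end a grey housing, 130 x 100 x 38 mm (80 mm of it on the +x side of the knob), with the sunken knob; two steel guide rods (44 mm either side of the middle, tops 16 mm high) run from it past the jaw, the bay and the V rest to an end bar. Origin on the worktop under the knob's axis; x points along the rods from the housing to the bay, z up.
- well_rim (a point): Centre of the round well's mouth in the top of the vise's housing, 38 mm above the worktop. The well is 72 mm across and 29 mm deep (its floor is 9 mm above the worktop). Axes as the vise's.
- winder_grip (a point): On the knob's axis, in its grip bar, 24 mm above the worktop. The black bar is 40 mm long (along this point's x, with a white mark at the +x end), 14 mm wide, 11.5 to 33.5 mm above the worktop (top 4.5 mm below the well's rim), on a 32 mm disc whose top is 12.5 mm high. 29 mm from each side of the bar to the well's wall: fingers must enter only partly open. Turns with the knob.
- winder (a joint): Knob angle, rad, 0 to 4.6, starts at 0 to 0.4; grows clockwise seen from above, closing the jaw 7 mm per rad. Friction of 0.13 N m against the last motion (also a settling back) holds it where it is left. Squeezing the jar adds, against closing, 0.007 N m per N: closing moment at 12 N 0.21 N m. Squeeze starts, depending on the V rest, at 1.86 to 3.29 rad, then grows 35 N per rad.
- pad_zero (a point): Fixed point of the vise: centre of the face of the jaw's rubber pad when joint winder is 0 (102 mm from the knob's axis, 27 mm high); the face moves from here along the vise's x by 7 mm per rad. Pad 36 mm wide, 13 to 41 mm high, on a jaw plate 78 mm wide, 42 mm high. The pad is sprung: 5 N per mm, 5.5 mm at most.
- bay (a point): Fixed point of the vise, 131 mm from the knob's axis along x, on the bay's 3 mm floor plate: at the start a jar stood here (axis within 4 mm along the vise's x, 8 mm along y) is clear of the pad and of the V rest. Axes as the vise's.
- v_nominal (a point): Fixed point of the vise, 141 mm from the knob's axis on the bay's floor plate: roughly where the jar's axis stands when the jar is home in the V rest (grey block with two rubber faces, 42 mm high, open towards the jaw). The rest was slid along the rods by hand and is not measured: the true place is up to 5 mm nearer or farther along x, so the start of the squeeze must be felt.
- tin: Bystander: a low round food tin, 76 mm across, 58 mm high. Origin under its centre.
- tub: Bystander: a yoghurt tub, 72 mm across, 71 mm high. Origin under its centre.
- scoop: Bystander: a steel coffee scoop 96 x 35 x 17 mm lying on the worktop. Origin under its centre.
Not all that is in view belongs to the job. What is shaped like the spice_jar but black or purple is not meant.

How it is judged:
By the outcome, as a careful person would: the job done as asked, in the order asked, and still so for the second after the job is handed in, with the robot touching nothing.
It also fails if it takes over 70 s, if anything falls off the work surface, if the arm or the gripper's body presses on something with over 40 N, if the wrist force passes 120 N, or if a joint passes its speed limit or range.

## Working session

There is one attempt and no reset: what is moved stays moved. The work goes in short steps, each a Python script; the robot and the scene stay as the last script left them, time stands still between calls to the robot, and variables do not carry over. Pictures are saved under pics/ and viewed, on a budget of 10 in all, crops included, one or two more only if the job needs it, and the job is handed in when it is done.

```bash
ls; mkdir -p pics; python3 - <<'E'
from bench import manip,hand,viewer
import cv2,numpy as np
ims=[]
for n in("scene","side"):
    c=viewer.capture(n);cv2.imwrite(f"pics/{n}0.png",c["image"][:,:,::-1]);np.savez(f"pics/{n}0.npz",**c)
    print(n,c["intrinsics"].tolist(),np.round(c["extrinsics"],4).tolist(),c.keys())
    ims.append(c["image"][:,:,::-1])
print(manip.read_clock(),manip.read_ee_pos(),manip.read_eef_rot(),manip.read_gripper_width(),manip.read_contact_force(),manip.read_moment())
E
```

```text
pics
scene [[478.24319132783205, 0.0, 249.3095106348839], [0.0, 478.24319132783205, 178.45699769071194], [0.0, 0.0, 1.0]] [[-0.8653, -0.5012, -0.0083, 318.5443], [0.3597, -0.6322, 0.6862, -362.6954], [-0.3492, 0.5908, 0.7273, -1050.4428], [0.0, 0.0, 0.0, 1.0]] dict_keys(['image', 'intrinsics', 'extrinsics'])
side [[495.1083892954824, 0.0, 258.3513535925106], [0.0, 495.1083892954824, 182.02632877985167], [0.0, 0.0, 1.0]] [[0.9988, 0.0456, -0.0202, -475.8729], [-0.0161, 0.6789, 0.734, 118.0289], [0.0472, -0.7328, 0.6788, -1566.2253], [0.0, 0.0, 0.0, 1.0]] dict_keys(['image', 'intrinsics', 'extrinsics'])
0.1 [ 253.20512334 -625.3273633   223.86548004] [ 3.14149148e+00  1.08074730e-03 -1.18600725e+00] 0.9997031234360909 [ 0.16342943  0.61928298 -0.76408666] [ 0.0144866   0.01245776 -0.02607927]
```

View pics/scene0.png

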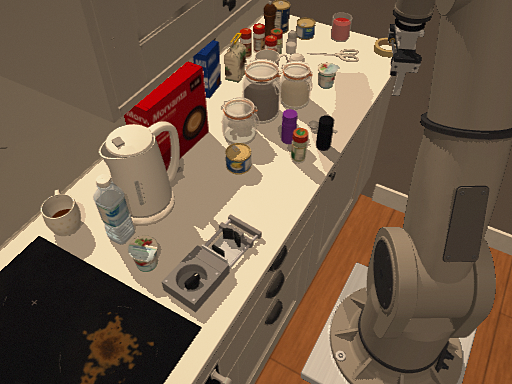

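View pics/side0.png

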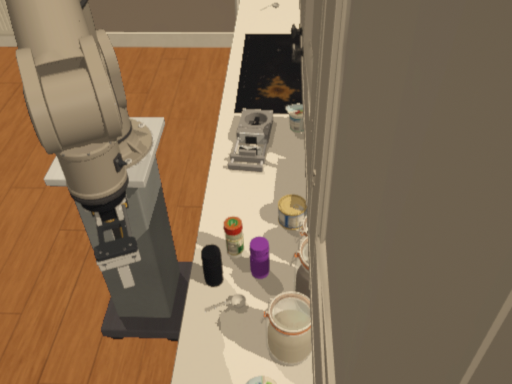

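The scene view shows the jar (red lid, ~(300,133)) between the purple and black decoys, and the vise with its knob at ~(193,282). In the side view the jar is at (233,225) and the vise's well at (255,119). I'll cast rays for a first estimate.

```bash
cat > h.py <<'E'
from bench import manip,hand,viewer
import cv2,numpy as np
from scipy.spatial.transform import Rotation as R
def ray(c,u,v):
    K=c["intrinsics"];E=c["extrinsics"];d=np.array([(u-K[0,2])/K[0,0],-(v-K[1,2])/K[1,1],-1.])
    return -E[:3,:3].T@E[:3,3],E[:3,:3].T@d
def wray(c,T,u,v):  # T tool->world 4x4
    K=c["intrinsics"];x=(u-K[0,2])/K[0,0];y=(v-K[1,2])/K[1,1];r=np.hypot(x,y);s=np.sinc(r/np.pi)
    d=np.array([x*s,-y*s,-np.cos(r)]);M=T@c["hand_eye"]
    return M[:3,3],M[:3,:3]@d
def onz(r,z): return r[0]+r[1]*(z-r[0][2])/r[1][2]
def tool():
    T=np.eye(4);T[:3,:3]=R.from_euler("xyz",manip.read_eef_rot()).as_matrix();T[:3,3]=manip.read_ee_pos();return T
def wproj(c,T,P):
    M=np.linalg.inv(T@c["hand_eye"]);p=M[:3,:3]@np.array(P,float)+M[:3,3];p=p*[1,-1,-1]
    h=np.hypot(p[0],p[1]);a=np.arctan2(h,p[2]);K=c["intrinsics"]
    return K[:2,2]+K[0,0]*a*p[:2]/max(h,1e-9)
E
python3 - <<'E'
from h import *
S=dict(np.load("pics/scene0.npz"));D=dict(np.load("pics/side0.npz"))
for c,n,box in((S,"scene",(285,115,315,165)),(D,"side",(215,205,255,260))):
    h=cv2.cvtColor(c["image"],cv2.COLOR_RGB2HSV);m=(((h[...,0]<8)|(h[...,0]>172))&(h[...,1]>150)&(h[...,2]>60)).astype(np.uint8)
    k=np.zeros_like(m);k[box[1]:box[3],box[0]:box[2]]=1;m&=k;x,y,w,hh=cv2.boundingRect(m);ys,xs=np.nonzero(m)
    print(n,(x,y,w,hh),xs.mean(),ys.mean(),onz(ray(c,xs.mean(),ys.mean()),98),c["extrinsics"].shape)
print("well",onz(ray(S,194,283),35),onz(ray(D,256,119),35))
# end bar etc
for u,v in((189,308),(164,283),(261,236),(232,216)):print("S",u,v,onz(ray(S,u,v),38 if u<200 else 20))
for u,v in((230,165),(263,167),(243,110),(273,111)):print("D",u,v,onz(ray(D,u,v),20 if v>150 else 38))
print(manip.read_q())
E
```

```text
scene (292, 128, 16, 15) 299.61290322580646 138.01075268817203 [ 434.4017641  -403.32717773   98.        ] (4, 4)
side (224, 226, 18, 9) 233.2 230.8111111111111 [ 439.50994339 -437.4960885    98.        ] (4, 4)
well [453.96725821 109.42096057  35.        ] [465.13441958  97.90302056  35.        ]
S 189 308 [426.0248445  169.07610578  38.        ]
S 164 283 [513.52381345 145.60276438  38.        ]
S 261 236 [389.22550232 -96.66402106  20.        ]
S 232 216 [ 488.37837854 -115.84035279   20.        ]
D 230 165 [ 398.79329332 -112.49037508   20.        ]
D 263 167 [ 495.87067951 -119.24771902   20.        ]
D 243 110 [420.22163705 143.38603359  38.        ]
D 273 111 [518.80871681 139.26914557  38.        ]
[ 1.03651753  0.42664708  0.07384079  1.60653101 -0.03406442  1.11075843
 -0.06708533]
```

```bash
python3 - <<'E'
from h import *
manip.goto([437,-420,230],[np.pi,0,-1.35])
T=tool();c=viewer.capture("wrist");cv2.imwrite("pics/w1.png",c["image"][:,:,::-1]);np.savez("pics/w1.npz",T=T,**c)
print(manip.read_clock(),T.round(2).tolist(),c["intrinsics"].round(1).tolist(),c["hand_eye"].round(3).tolist())
print(wproj(c,T,[437,-420,106]),manip.read_contact_force(),manip.read_q())
E
```

```text
1.2167 [[0.22, -0.98, -0.0, 436.06], [-0.98, -0.22, -0.0, -421.24], [0.0, 0.0, -1.0, 230.0], [0.0, 0.0, 0.0, 1.0]] [[297.3, 0.0, 253.6], [0.0, 297.3, 185.4], [0.0, 0.0, 1.0]] [[1.0, -0.001, 0.0, 0.429], [-0.001, -0.958, -0.287, -84.187], [0.001, 0.287, -0.958, -159.817], [0.0, 0.0, 0.0, 1.0]]
[252.22430106 183.39284283] [-0.89667627  0.02345789 -0.04599205] [ 0.64436478  0.30996512  0.02218014  1.75942276 -0.00698131  1.07233571
 -0.68310977]
```

View pics/w1.png

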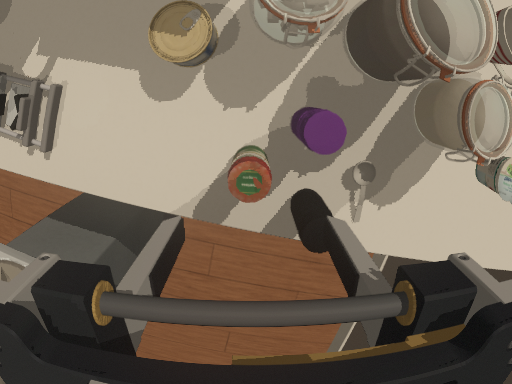

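The wrist picture shows the red lid at about (250,180), the purple jar's top at (323,131), the black one's at about (317,235), and the scoop at (363,180).

```bash
python3 - <<'E'
from h import *
z=np.load("pics/w1.npz");c=dict(z);T=c.pop("T")
h=cv2.cvtColor(c["image"],cv2.COLOR_RGB2HSV);m=(((h[...,0]<9)|(h[...,0]>172))&(h[...,1]>110)&(h[...,2]>60)).astype(np.uint8)
m[:140]=0;m[206:]=0;m[:,:222]=0;m[:,278:]=0
pts=cv2.findNonZero(m);hull=cv2.convexHull(pts);print(cv2.boundingRect(m),cv2.minEnclosingCircle(hull))
# green label dot in the lid top centre
for u,v in((250,180),(250,182)):print(onz(wray(c,T,u,v),106))
g=((h[...,0]>40)&(h[...,0]<85)&(h[...,1]>80)).astype(np.uint8);g[:168]=0;g[200:]=0;g[:,:225]=0;g[:,275:]=0
ys,xs=np.nonzero(g);print("green",xs.mean(),ys.mean(),len(xs),onz(wray(c,T,xs.mean(),ys.mean()),106))
print("purple",onz(wray(c,T,325,132),106),"black",onz(wray(c,T,317,235),106),"base",onz(wray(c,T,308,200),5),"scoop",onz(wray(c,T,362,190),8))
E
```

```text
(228, 156, 44, 46) ((248.98855590820312, 178.86386108398438), 23.213193893432617)
[ 439.93882497 -417.08695411  106.        ]
[ 437.9241456  -417.53101642  106.        ]
green 247.34556574923548 182.3302752293578 327 [ 437.01435115 -415.03037629  106.        ]
purple [ 503.41332496 -477.74614341  106.        ] black [ 395.77676918 -500.59370981  106.        ] base [ 401.54549556 -506.70345227    5.        ] scoop [ 433.37573169 -578.83932467    8.        ]
```

```bash
python3 - <<'E'
from h import *
manip.servo_line([438,-416.5,140],feed=150)
print(manip.servo_line([438,-416.5,70],feed=80,force_limit=6),manip.read_ee_pos())
hand.grasp();print("w",manip.read_gripper_width()*94)
manip.servo_line([438,-416.5,220],feed=150)
print("w",manip.read_gripper_width()*94,manip.read_contact_force())
manip.goto([455,-120,240],[np.pi,0,-1.35])
T=tool();c=viewer.capture("wrist");cv2.imwrite("pics/w2.png",c["image"][:,:,::-1]);np.savez("pics/w2.npz",T=T,**c)
print(manip.read_clock(),T.round(1).tolist(),manip.read_gripper_width()*94)
E
```

```text
False [ 438.28896983 -416.72682394   70.45936452]
w 43.922143688876915
w 43.77692384239703 [ 0.88278111  0.19489304 -1.94348783]
6.1583 [[0.2, -1.0, -0.0, 455.1], [-1.0, -0.2, -0.0, -121.1], [0.0, 0.0, -1.0, 239.9], [0.0, 0.0, 0.0, 1.0]] 43.864457398378164
```

View pics/w2.png

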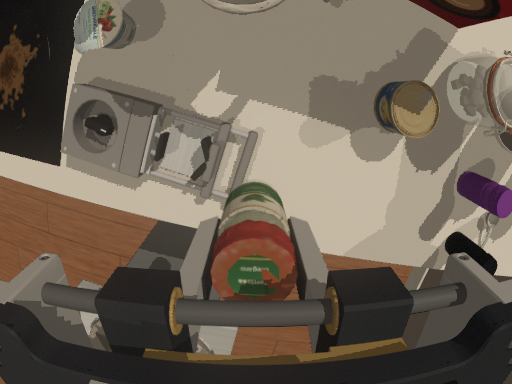

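The jar is held upright. The vise is in view: well at (99,122), pad black patch at (163,147), V rest at (205,160), end bar at ~(243,165). I'll enlarge it for the corner pixels.

```bash
python3 - <<'E'
import cv2
i=cv2.imread("pics/w2.png")[75:205,55:265];cv2.imwrite("pics/w2c.png",cv2.resize(i,None,fx=3.8,fy=3.8,interpolation=cv2.INTER_CUBIC))
E
```

```text
(no output)
```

View pics/w2c.png

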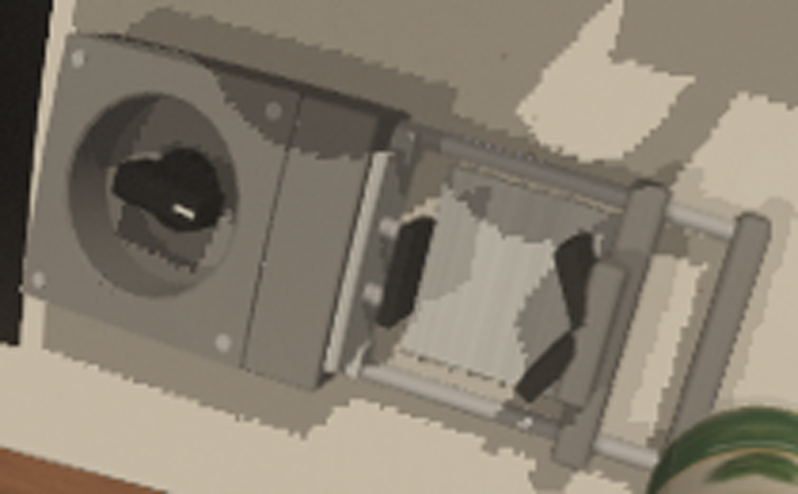

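```bash
python3 - <<'E'
from h import *
z=np.load("pics/w2.npz");c=dict(z);T=c.pop("T")
P=lambda u,v,zz:onz(wray(c,T,55+u/3.8,75+v/3.8),zz)[:2].round(1)
a=np.linspace(0,2*np.pi,9)[:-1]
rim=np.array([P(u,v,38) for u,v in((68,190),(240,208),(155,92),(152,297),(95,118),(92,272),(214,120),(216,275))])
A=np.c_[2*rim,np.ones(8)];s=np.linalg.lstsq(A,(rim**2).sum(1),rcond=None)[0];print("rim c",s[:2],"r",np.sqrt(s[2]+s[0]**2+s[1]**2))
for n,q in dict(cFL=(68,36,38),cNL=(22,290,38),cNR=(314,388,38),cFR=(410,118,38),ebF=(755,218,20),ebN=(675,440,20),plate1=(385,152,42),plate2=(330,370,42),padF=(430,222,41),padN=(392,325,41),markE=(190,214,33.5),markW=(174,206,33.5),barL=(116,190,33.5),barR=(222,205,33.5),vF=(585,236,42),vM=(605,265,42),rodF1=(425,135,16),rodF2=(730,228,16),rodN1=(365,370,16),rodN2=(640,455,16)).items():print(n,P(*q))
E
```

```text
rim c [464.75848798  99.11130486] r 37.357895536284886
cFL [517.5 144.3]
cNL [420.8 154.4]
cNR [409.1  26.1]
cFR [507.1   5.5]
ebF [ 495.3 -112.5]
ebN [ 412.7 -102. ]
plate1 [495.1  10.8]
plate2 [418.2  19.4]
padF [474.9  -8.2]
padN [438.1  -0.5]
markE [460.5  84.2]
markW [462.3  91.2]
barL [464.2 116.9]
barR [465.8  71.6]
vF [480.7 -60. ]
vM [472.7 -68.2]
rodF1 [500.4   5.6]
rodF2 [ 489.7 -105. ]
rodN1 [412.4  14.7]
rodN2 [403.1 -90.8]
```

```bash
python3 - <<'E'
from h import *
b=[452.7,-31.4]
manip.servo_line(b+[180],feed=200); manip.servo_line(b+[90],feed=120)
f0=manip.read_contact_force()
print(manip.servo_line(b+[70.5],feed=20,force_limit=4),manip.read_ee_pos(),manip.read_contact_force()-f0)
hand.let_go();print("w",manip.read_gripper_width())
manip.servo_line(b+[210],feed=150)
manip.goto([470,60,210],[np.pi,0,-1.35])
T=tool();c=viewer.capture("wrist");cv2.imwrite("pics/w3.png",c["image"][:,:,::-1]);np.savez("pics/w3.npz",T=T,**c)
print(manip.read_clock(),T.round(1).tolist(),manip.read_q())
E
```

```text
True [452.66277029 -31.33460215  72.69481856] [0.18571633 0.30434717 4.06778103]
w 0.995598750845207
11.0167 [[0.2, -1.0, -0.0, 469.6], [-1.0, -0.2, -0.0, 60.8], [-0.0, 0.0, -1.0, 209.0], [0.0, 0.0, 0.0, 1.0]] [ 0.03010353  0.12999365 -0.31584635  2.04317725  0.04836526  0.97698032
 -1.65999339]
```

View pics/w3.png

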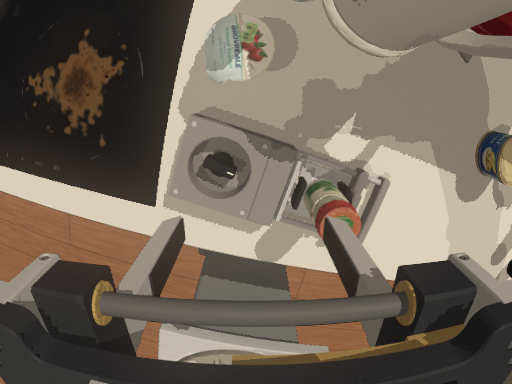

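The jar stands in the bay (~(333,205)); the well is at (219,165) and the bar runs from about (203,160) to (236,175). I'll take a crop for the bar's direction.

```bash
python3 - <<'E'
import cv2
i=cv2.imread("pics/w3.png")[125:205,180:260];i=cv2.convertScaleAbs(i,alpha=1.6,beta=20);cv2.imwrite("pics/w3c.png",cv2.resize(i,None,fx=7,fy=7,interpolation=cv2.INTER_CUBIC))
E
```

```text
(no output)
```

View pics/w3c.png

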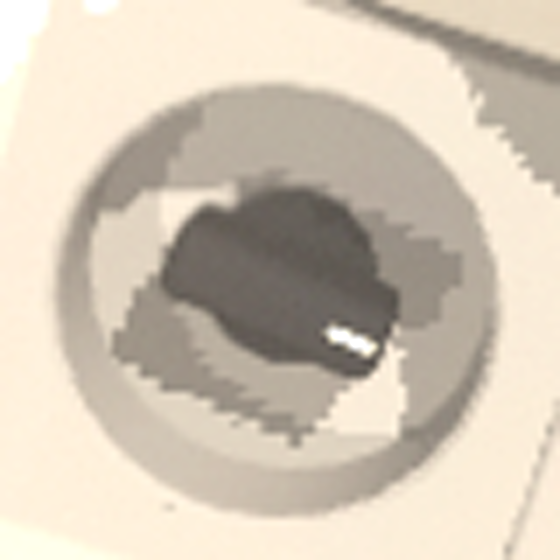

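```bash
python3 - <<'E'
from h import *
z=np.load("pics/w3.npz");c=dict(z);T=c.pop("T")
P=lambda u,v,zz:onz(wray(c,T,180+(u-3)/7,125+(v-3)/7),zz)[:2].round(1)
rim=np.array([P(u,v,38) for u,v in((57,275),(498,300),(285,83),(285,517),(110,150),(115,430),(420,135),(440,435))])
A=np.c_[2*rim,np.ones(8)];s=np.linalg.lstsq(A,(rim**2).sum(1),rcond=None)[0];print("rim c",s[:2],"r",np.sqrt(s[2]+s[0]**2+s[1]**2))
def ang(a,b):
    a,b=P(*a,33.5),P(*b,33.5);d=b-a;return a,b,np.degrees(np.arctan2(d[1],d[0]))
print("mark",ang((328,332),(378,352)));print("low edge L..R",ang((167,297),(352,378)),ang((220,325),(320,370)))
print("ends",ang((165,270),(385,350)))
m=P(353,341,33.5);d=m-s[:2];print("c->mark",d,np.degrees(np.arctan2(d[1],d[0])),np.hypot(*d))
print("jar lid",onz(wray(c,T,338,222),109))
for y in np.radians([-100,-105,-110,-115]):
  for k in(0,np.pi,2*np.pi):
    pass
E
```

```text
rim c [466.69107889 100.97036379] r 36.38151165881432
mark (array([462.3,  91.4]), array([460.8,  82.6]), np.float64(-99.67335543240348))
low edge L..R (array([462.3, 119.1]), array([455.4,  85.9]), np.float64(-101.7407196910289)) (array([459.5, 109.4]), array([455.6,  91.4]), np.float64(-102.22512267573569))
ends (array([466.8, 120.2]), array([461.4,  81.5]), np.float64(-97.94347181059047))
c->mark [ -4.99107889 -13.97036379] -109.65987358028066 14.835158674745191
jar lid [457.47194297 -27.06096253 109.        ]
```

No partial opening is offered, so I'll use the shut fingers as a narrow pusher beside the bar, orbiting the knob's axis with the tool turning along. First I check the surroundings and the whole arc's joint solutions, then enter the well guarded by force.

```bash
cat >> h.py <<'E'
C=np.array([465.5,100.0]); BAR0=np.radians(-102.); BIAS=np.radians(8)
def pose(phi,e,v,z):
    "phi: clockwise turn from BAR0; block at (e,v) in the bar frame"
    a=BAR0-phi;u=np.array([np.cos(a),np.sin(a)]);w=np.array([-u[1],u[0]])
    p=C+e*u+v*w
    return [p[0],p[1],z],[np.pi,0,a+np.pi-BIAS]
def torque(f0,m0,n=5):
    F=[];M=[]
    for _ in range(n):
        F.append(manip.read_contact_force());M.append(manip.read_moment());manip.dwell(0.02)
    F=np.mean(F,0)-f0;M=np.mean(M,0)-m0;r=manip.read_ee_pos()[:2]-C
    return r[0]*F[1]-r[1]*F[0],M[2],F
E
python3 - <<'E'
from h import *
S=dict(np.load("pics/scene0.npz"))
for n,u,v in(("kettle base",150,210),("bottle base",120,235),("tub base",148,268)):print(n,onz(ray(S,u,v),0)[:2].round())
hand.grasp();print("w",manip.read_gripper_width()*94)
p,o=pose(0,4,20,120);manip.goto(p,o);print(manip.read_q().round(2),manip.read_clock())
f0=manip.read_contact_force()
p,o=pose(0,4,20,35);print(manip.servo_line([p[0],p[1],60],rotation=o,feed=100),manip.servo_line(p,rotation=o,feed=30,force_limit=6),manip.read_ee_pos()-p)
R_=[manip.read_contact_force() for _ in range(3)];manip.dwell(.1);print(np.array(R_).round(2),manip.read_contact_force(),manip.read_moment(),manip.read_clock(),manip.read_eef_rot(),o)
c=viewer.capture("wrist");cv2.imwrite("pics/w4.png",c["image"][:,:,::-1])
E
```

```text
kettle base [705. -35.]
bottle base [720.  72.]
tub base [592. 115.]
w 0.5021381197591575
[ 0.22  0.32 -0.62  2.08  0.25  0.82  0.66] 14.5167
False False [0.0698252  0.04089307 0.10172836]
[[0.8  0.11 0.05]
 [0.8  0.11 0.05]
 [0.8  0.11 0.05]] [ 0.37147322 -0.71174045  1.04226107] [ 0.00896971 -0.12137476 -0.03981162] 16.35 [ 3.14127686e+00 -1.45910352e-04  1.22170014e+00] [3.141592653589793, 0, np.float64(1.2217304763960306)]
```

```bash
python3 - <<'E'
from h import *
f,m=[],[]
for _ in range(12): f.append(manip.read_contact_force());m.append(manip.read_moment());manip.dwell(.02)
f0,m0=np.mean(f,0),np.mean(m,0);np.savez("tare.npz",f0=f0,m0=m0);print("std",np.std(f,0).round(2),np.std(m,0).round(3))
for phi in np.arange(0.1,1.25,0.1):
    p,o=pose(phi,4,18,35);manip.servo_line(p,rotation=o,feed=25)
    a,b,F=torque(f0,m0,3);print(round(phi,2),"rxF %.0f Mz %.3f"%(a,b),F.round(1),round(manip.read_clock(),2))
E
```

```text
std [0.53 0.45 0.47] [0.024 0.022 0.028]
0.1 rxF 14 Mz -0.034 [1.1 0.2 0.3] 16.93
0.2 rxF 54 Mz -0.020 [ 5.4 -0.2 -1.9] 17.23
0.3 rxF 69 Mz -0.033 [ 6.7 -0.9 -2.7] 17.52
0.4 rxF 58 Mz -0.024 [ 6.1 -1.9 -2.7] 17.82
0.5 rxF 56 Mz 0.030 [ 6.5 -3.3 -2.8] 18.12
0.6 rxF 47 Mz 0.026 [ 5.7 -4.3 -1.2] 18.43
0.7 rxF 52 Mz 0.025 [ 5.3 -4.5 -1.4] 18.73
0.8 rxF 61 Mz 0.052 [ 5.6 -5.7 -0.7] 19.02
0.9 rxF 43 Mz 0.058 [ 4.1 -6.7  0.3] 19.32
1.0 rxF 49 Mz 0.062 [ 3.7 -7.1  1.3] 19.62
1.1 rxF 39 Mz 0.056 [ 2.4 -8.2  2.2] 19.93
1.2 rxF 37 Mz 0.069 [ 1.4 -9.   2.5] 20.23
```

```bash
cat > wind.py <<'E'
from h import *
import sys,json
def wind(a,b,st,stop):
    t=np.load("tare.npz");out=[]
    for phi in np.arange(a,b,st):
        p,o=pose(phi,4,18,35);manip.servo_line(p,rotation=o,feed=25)
        x,mz,F=torque(t["f0"],t["m0"],7);al=BAR0-phi;w=np.array([-np.sin(al),np.cos(al)])
        fn=F[:2]@w;ft=F[:2]@np.array([np.cos(al),np.sin(al)]);out.append((phi,fn,x/1000+mz));print("%.2f fn %.2f ft %.2f tau %.3f mz %.3f fz %.1f t %.1f"%(phi,fn,ft,x/1000+mz,mz,F[2],manip.read_clock()),flush=True)
        base=np.median([r[1] for r in out[:6]])
        if len(out)>6 and out[-1][1]>base+stop: break
    json.dump(out,open("log_%.2f.json"%a,"w"))
E
python3 -c "
from wind import *
wind(1.3,2.6,0.06,2.5)"
```

```text
1.30 fn 8.85 ft -0.05 tau 0.128 mz 0.089 fz 3.3 t 20.6
1.36 fn 9.22 ft 0.64 tau 0.104 mz 0.076 fz 4.2 t 21.0
1.42 fn 9.62 ft 0.73 tau 0.125 mz 0.096 fz 4.6 t 21.3
1.48 fn 9.63 ft 0.13 tau 0.125 mz 0.085 fz 5.4 t 21.7
1.54 fn 10.34 ft 0.42 tau 0.127 mz 0.088 fz 6.1 t 22.1
1.60 fn 10.11 ft 0.38 tau 0.137 mz 0.099 fz 4.7 t 22.4
1.66 fn 9.72 ft 0.22 tau 0.156 mz 0.116 fz 5.3 t 22.8
1.72 fn 10.37 ft 0.45 tau 0.131 mz 0.092 fz 5.9 t 23.2
1.78 fn 9.82 ft 0.07 tau 0.119 mz 0.075 fz 4.6 t 23.5
1.84 fn 9.83 ft 0.42 tau 0.144 mz 0.106 fz 5.3 t 23.9
1.90 fn 10.10 ft 0.83 tau 0.124 mz 0.093 fz 6.1 t 24.3
1.96 fn 10.72 ft 1.04 tau 0.131 mz 0.102 fz 6.4 t 24.6
2.02 fn 10.39 ft 0.11 tau 0.135 mz 0.090 fz 5.1 t 25.0
2.08 fn 11.70 ft -0.44 tau 0.166 mz 0.104 fz 6.0 t 25.4
2.14 fn 12.27 ft -0.42 tau 0.170 mz 0.107 fz 7.0 t 25.7
```

```bash
python3 -c "
import h
from wind import *
_t=h.torque
import wind as W
W.torque=lambda f,m,n:_t(f,m,16)
wind(2.18,2.27,0.04,9)"
```

```text
2.18 fn 12.82 ft -0.56 tau 0.177 mz 0.108 fz 7.4 t 26.2
2.22 fn 13.28 ft -0.50 tau 0.187 mz 0.118 fz 8.1 t 26.8
2.26 fn 14.14 ft -0.70 tau 0.184 mz 0.109 fz 8.8 t 27.3
```

```bash
python3 -c "
import h
from wind import *
_t=h.torque
import wind as W
W.torque=lambda f,m,n:_t(f,m,16)
wind(2.30,2.35,0.04,9)"; python3 - <<'E'
import json,numpy as np
from scipy.optimize import curve_fit
d=np.array(sum((json.load(open(f"log_{k}.json")) for k in("1.30","2.18","2.30")),[]))
d=d[d[:,0]>1.4]
for i in(1,2):
    p,cv=curve_fit(lambda x,b,s,k:b+k*np.maximum(0,x-s),d[:,0],d[:,i],[d[0,i],2.0,.2]);print(p,np.sqrt(np.diag(cv)))
p,cv=curve_fit(lambda x,b,s:b+.245*np.maximum(0,x-s),d[:,0],d[:,2],[.13,2.0]);print(p)
E
```

```text
2.30 fn 14.46 ft -0.95 tau 0.213 mz 0.132 fz 9.2 t 27.8
2.34 fn 15.01 ft -1.03 tau 0.210 mz 0.125 fz 9.8 t 28.3
[ 9.94799663  1.94216211 12.4921444 ] [0.10046646 0.01875187 0.82957443]
[0.13179638 1.96962472 0.21762034] [0.00316756 0.04159659 0.03457124]
[0.13179638 1.99453186]
```

Torque says about 11.4 N and angle past onset about 12.6 N: on target. I'll back off, rise and check.

```bash
python3 - <<'E'
from h import *
t=np.load("tare.npz")
p,o=pose(2.34,4,21,35);manip.servo_line(p,rotation=o,feed=20);print("off",torque(t["f0"],t["m0"],8))
p[2]=210;manip.servo_line(p,rotation=o,feed=120)
manip.goto([470,60,230],[np.pi,0,-1.35])
T=tool();c=viewer.capture("wrist");np.savez("pics/w5.npz",T=T,**c);s=viewer.capture("side")["image"]
a=cv2.resize(c["image"][90:250,150:420],None,fx=2.4,fy=2.4);b=cv2.resize(s[90:190,210:330],(461,384))[:, :150*2]
cv2.imwrite("pics/w5.png",np.hstack([cv2.resize(a,(500,384)),b])[:,:,::-1]);print(manip.read_clock(),manip.read_contact_force())
E
```

```text
off (np.float64(37.08632732327933), np.float64(0.02303400489648261), array([-5.0059309 , -3.94283909, -0.5084028 ]))
30.75 [-0.37038974  0.01385073 -1.2571757 ]
```

View pics/w5.png

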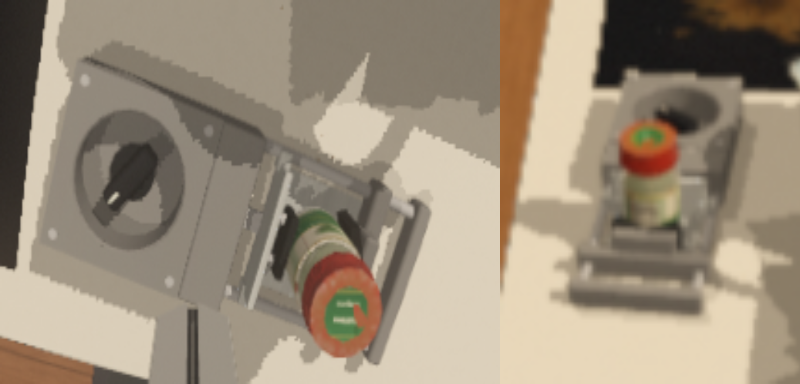

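The jar stands in the V, pad against it, upright; bar now at ~(133,172), mark at (112,200). But while backing off the finger still felt 6 N after 3 mm, so the arm had flexed, and the force-based estimate (fn 15 N → ~10 N squeeze) is a bit under target. There's time for a re-engagement with a fresh tare to check and top up.

```bash
python3 - <<'E'
from h import *
print("w",manip.read_gripper_width())
p,o=pose(1.85,4,20,120);manip.goto(p,o)
p[2]=60;manip.servo_line(p,rotation=o,feed=100);p[2]=35;print(manip.servo_line(p,rotation=o,feed=30,force_limit=6))
f,m=[],[]
for _ in range(25): f.append(manip.read_contact_force());m.append(manip.read_moment());manip.dwell(.02)
f0,m0=np.mean(f,0),np.mean(m,0);print("tare",f0.round(2),m0.round(3))
for phi in(1.9,2.0,2.1,2.2,2.28,2.34,2.38,2.42):
    p,o=pose(phi,4,18,35);manip.servo_line(p,rotation=o,feed=25)
    x,mz,F=torque(f0,m0,25 if phi>2.3 else 8);al=BAR0-phi;fn=F[:2]@np.array([-np.sin(al),np.cos(al)]);tau=x/1000+mz
    e=manip.read_ee_pos()-p
    print("%.2f fn %.2f tau %.3f err"%(phi,fn,tau),e.round(2),"yaw err %.3f t %.1f"%((manip.read_eef_rot()[2]-o[2]+np.pi)%(2*np.pi)-np.pi,manip.read_clock()),flush=True)
    if phi>2.3 and (tau+fn*.01325)/2>.209: break
E
```

```text
w 0.003607285704597797
False
tare [ 0.13 -0.08 -0.06] [-0.025 -0.028 -0.001]
1.90 fn -0.08 tau -0.007 err [-0.02 -0.03 -0.01] yaw err 0.001 t 34.0
2.00 fn -0.15 tau 0.001 err [ 0.02 -0.05  0.  ] yaw err 0.003 t 34.4
2.10 fn 1.95 tau 0.043 err [-0.09 -0.24 -0.06] yaw err 0.003 t 34.7
2.20 fn 7.05 tau 0.144 err [-0.61 -1.05 -0.21] yaw err 0.002 t 35.1
2.28 fn 9.12 tau 0.186 err [-0.93 -1.62 -0.26] yaw err 0.001 t 35.5
2.34 fn 10.80 tau 0.227 err [-1.19 -1.89 -0.32] yaw err 0.001 t 36.2
2.38 fn 11.71 tau 0.250 err [-1.34 -2.   -0.34] yaw err 0.001 t 36.8
2.42 fn 12.03 tau 0.259 err [-1.55 -2.06 -0.38] yaw err 0.001 t 37.5
```

```bash
python3 - <<'E'
from h import *
for phi in(2.2,1.9):
    p,o=pose(phi,4,18 if phi>2 else 20,35);manip.servo_line(p,rotation=o,feed=25)
print("off",manip.read_contact_force())
p[2]=210;manip.servo_line(p,rotation=o,feed=120)
manip.goto([470,60,230],[np.pi,0,-1.35]);manip.dwell(.3)
T=tool();c=viewer.capture("wrist");np.savez("pics/w6.npz",T=T,**c)
a=cv2.imread("pics/w5.png")  # for compare
w5=np.load("pics/w5.npz")["image"];w6=c["image"]
crop=lambda i:cv2.convertScaleAbs(cv2.resize(i[115:215,165:295],None,fx=3,fy=3,interpolation=cv2.INTER_CUBIC),alpha=1.5,beta=15)
cv2.imwrite("pics/w6.png",np.hstack([crop(w5),crop(w6)])[:,:,::-1]);print(T[:3,3],np.load("pics/w5.npz")["T"][:3,3],manip.read_clock())
E
```

```text
off [ 0.32246692 -0.20675179 -0.22079438]
[469.84250454  60.12787643 229.8577841 ] [470.54563399  59.15365869 229.91333765] 40.9333
```

View pics/w6.png

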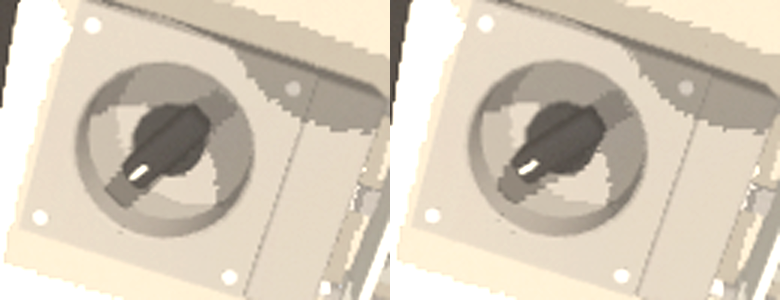

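Left is before the top-up, right after: the mark moved slightly. I'll measure the bar's turn in both frames numerically.

```bash
python3 - <<'E'
from h import *
def bar(fn,cal=None):
    z=dict(np.load(fn));T=z.pop("T");im=z["image"].astype(int)
    c0=wproj(z,T,[*C,33.5]);g=im.sum(2)
    yy,xx=np.mgrid[:384,:512];r=np.hypot(xx-c0[0],yy-c0[1])
    d=((g<170)&(r<22)).astype(np.uint8)
    n,l,s,ce=cv2.connectedComponentsWithStats(d);k=1+s[1:,4].argmax()
    # bright mark: bright relative to dark neighbours inside the dilated blob
    hull=np.zeros_like(d);cv2.fillConvexPoly(hull,cv2.convexHull(cv2.findNonZero((l==k).astype(np.uint8))),1)
    m=(g>330)&(hull>0)&(r>5);ys,xs=np.nonzero(m);w=(g[m]-250.)
    mk=onz(wray(z,T,(xs*w).sum()/w.sum(),(ys*w).sum()/w.sum()),33.5)[:2]
    dd=mk-C;print(fn,c0.round(1),s[k],m.sum(),mk.round(1),"c->mark deg %.1f"%np.degrees(np.arctan2(dd[1],dd[0])),"r %.1f"%np.hypot(*dd))
for k in(3,5,6):bar(f"pics/w{k}.npz")
E
```

```text
pics/w3.npz [219.8 167.8] [203 152  34  27 596] 13 [461.8  87.5] c->mark deg -106.5 r 13.1
pics/w5.npz [220.1 164.8] [206 150  29  28 501] 19 [454.3 108.9] c->mark deg 141.6 r 14.3
pics/w6.npz [221.  164.3] [206 149  31  27 510] 17 [455.7 111.8] c->mark deg 129.6 r 15.3
```

```bash
python3 - <<'E'
from h import *
A=[cv2.cvtColor(np.load(f"pics/w{k}.npz")["image"],cv2.COLOR_RGB2GRAY) for k in(5,6)]
z=dict(np.load("pics/w5.npz"));T=z.pop("T");c0=wproj(z,T,[*C,33.5])
S=6;x0,y0=165,115;up=[cv2.resize(a[y0:215,x0:280],None,fx=S,fy=S,interpolation=cv2.INTER_CUBIC).astype(np.float32) for a in A]
cc=(c0-[x0,y0])*S;yy,xx=np.mgrid[:up[0].shape[0],:up[0].shape[1]];r=np.hypot(xx-cc[0],yy-cc[1])/S
crit=(3,300,1e-7)
W=np.eye(2,3,dtype=np.float32)
s,W=cv2.findTransformECC(up[0],up[1],W,cv2.MOTION_AFFINE,crit,((r>26)*255).astype(np.uint8),5);print("housing reg",s,W.round(3).tolist())
w=cv2.warpAffine(up[1],W,up[0].shape[::-1],flags=cv2.INTER_LINEAR|cv2.WARP_INVERSE_MAP)
for rad in(15,18,20):
    V=np.eye(2,3,dtype=np.float32);s,V=cv2.findTransformECC(up[0],w,V,cv2.MOTION_EUCLIDEAN,crit,((r<rad)*255).astype(np.uint8),5)
    print(rad,s,"rot deg %.1f"%np.degrees(np.arctan2(V[1,0],V[0,0])))
for n,i in(("w5",up[0]),("w6reg",w)):
    m=(i>120)&(r>7)&(r<18)
    d=((i<70)&(r<22)).astype(np.uint8);hull=np.zeros_like(d);cv2.fillConvexPoly(hull,cv2.convexHull(cv2.findNonZero(d)),1)
    d2=cv2.morphologyEx(d,cv2.MORPH_CLOSE,np.ones((25,25)))
    mm=((i>110)&(d2>0)).astype(np.uint8);nn,l,st,ce=cv2.connectedComponentsWithStats(mm)
    for k in range(1,nn):
        if st[k,4]>60:
            e=ce[k]-cc;print(n,st[k,4],ce[k].round(1),"ang %.1f r %.1fpx"%(np.degrees(np.arctan2(e[1],e[0])),np.hypot(*e)/S))
E
```

```text
housing reg 0.9924014692921346 [[1.0010000467300415, -0.003000000026077032, 5.882999897003174], [0.006000000052154064, 1.003000020980835, -5.978000164031982]]
15 0.9784372344151154 rot deg 5.5
18 0.9776110717697746 rot deg 5.4
20 0.976773073941831 rot deg 5.3
w5 553 [277.  344.5] ang 139.6 r 11.8px
w6reg 553 [270.7 338.5] ang 146.5 r 12.0px
```

```bash
python3 -c "
from h import *
print(manip.read_clock(),manip.read_contact_force());manip.sign_off()"
```

```text
40.9333 [ 0.09227261  0.25438499 -1.13383369]
the job is handed in; nothing more can be done
```

I handed the job in at 40.9 s of robot time. The jar is upright in the V rest and held by the jaw, but I estimate the squeeze at 14–15 N rather than 12 N. The robot touches nothing, and I never felt contact with the tin, the tub or the scoop.

**How the knob was turned:** the gripper only opens fully or shuts, and fully open it does not fit the well. I pushed the bar round clockwise with the shut fingers instead of gripping it, in one sweep and then a small top-up.

**Feeling for the squeeze:** the winding torque stayed at 0.13 N m until the squeeze began, then rose to 0.21 N m. That gave about 10–11 N after the first sweep, so I topped up.

**Checks that disagreed:**
- **Top-up turn:** the wrist pictures show it turned the knob about 0.1 rad, adding 3–4 N, more than the 1–2 N I meant to add.
- **Torque reading:** it was 0.26 N m at the end of the top-up, which taken alone would mean about 18 N. The lever differed there, so I trust it less than the turn angle.
- **Decision:** every estimate is under 20 N, so I did not wind back.

The last close-up of the jar, showing it upright in the V with the pad against it, was taken before the top-up. After it I checked only the knob.

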